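# Empty the carton sealer's catch tray into the pantry basket

### The job

First switch the carton sealer off by pushing the toggle lever on its top all the way over, away from the robot. Then collect the two full-length cartons from its catch tray and lay them flat, one on the other, on the matching carton that already lies in the dark basket, so that the three make one square pile with edges lined up. Leave the half-length carton in the tray, the carton and jar already in the basket and the can standing beside it where they are.

Things in the scene. Friction and masses are not known exactly. Their poses are not given: they have to be found in the camera images.
- sealer: White carton sealer with an aluminium catch tray, fixed. Origin: centre of the tray's underside, on the counter. Tray 320 (x) x 190 (y) mm, walls 25 high, floor 5 thick. Machine body 300 (x) x 240 (y) x 180 mm high from y = +150 to +390; between them a chute rising from 30 to 88 mm; a reel on top to 240 mm. Cartons lie 92 mm apart along x.
- power (a joint): Toggle lever on top of the sealer, in rad: 0 leans fully to the sealer's -x side (running), 1.0 leans fully to its +x side (off), upright at 0.5. Stays where it is left; a few newtons at most. It starts between 0 and 0.15.
- power_tip (a point): Centre of the ball (26 mm across) at the end of the toggle lever; the 10 mm thick rod from pivot to ball is 80 mm long. The pivot lies at x = -50, y = +200, z = 202 mm in the sealer's frame, on a block 70 x 50 mm that rises to 205 mm (pivot drum to 215 mm).
- carton_a: Full-length sealed cardboard carton lying flat in the catch tray: 130 (x) x 56 (y) x 30 (z) mm, 0.25 kg. Origin: centre of its underside; x along its length, z up. To be collected.
- carton_b: Second full-length carton in the catch tray, the same as carton_a. To be collected.
- short_carton: Half-length carton in the catch tray: 70 (x) x 56 (y) x 30 (z) mm. Origin: centre of its underside. Stays where it is.
- basket: Dark wooden-brown open basket, fixed: outside 300 (x) x 240 (y) x 85 mm high, walls and floor 6 mm thick. Origin: centre of its underside, on the counter.
- carton_base: Full-length carton (130 x 56 x 30 mm, same as the others) lying flat on the basket's floor, length roughly along the basket's x, in its -x half: the bottom of the pile. Origin: centre of its underside.
- jar: Closed jar standing in the basket's +x end, 60 mm across, 110 mm high. Origin: centre of its underside. Stays.
- can: Food can standing on the counter beside the basket, on its right (-y) side, 74 mm across, 110 mm high. Origin: centre of its underside. Stays
There are look-alikes about, which are no part of the job. What is shaped like the short_carton but blue or turquoise is not meant.

How it is judged:
By the outcome, as a careful person would: the job done as asked, in the order asked, and still so for the second after the job is handed in, with the robot touching nothing.
It also fails if it takes over 58 s, if anything falls off the work surface, if the arm or the gripper's body presses on something with over 40 N, if the wrist force passes 120 N, or if a joint passes its speed limit or range.

### The arm

A 6-joint arm with a two-finger parallel gripper is mounted at the origin on the work surface. World frame = base frame: x ahead of the robot, y to its left, z up, the work surface at z = 0. Lengths are in m, angles in rad, forces in N, time in s.
With the tool pointing down it reaches from about 0.275 to 0.85 m from the base axis. Payload 5.2 kg.
Tool frame: the origin (TCP) lies midway between the tips of the shut fingers; the grasp point (between the pads) lies 19 mm behind it; z points along the fingers, y is the line along which they close (so a half turn about z gives the same grasp; the last joint's range is limited). The gripper opens to 85 mm and grips with 20 to 120 N. Pads are 22 mm wide; open, the fingers measure 114 mm over their backs; the gripper's body (76 mm by 85 mm) begins 54 mm behind the grasp point. The pads swing forward as they close: fully open they stand 13 mm farther back than shut.
Start: joints at [0.993, 0.259, 1.535, -0, 1.348, -0.203], TCP at [0.201, 0.512, 0.231] pointing down, gripper open.
Joint ranges: [-3.14, 3.14], [-0.91, 2.08], [0.19, 2.58], [-1.22, 4.36], [0.22, 2.71], [-3.12, 3.12]. Speed limits (rad/s): [2.57, 2.57, 3.14, 3.14, 3.14, 3.14].

### API

Orientations are given as a rotation vector (axis times angle).
In Python, from cell import ctrl gives the robot as it stands.
- The arm moves only by the tool arm_command, never from a script. Its argument "commands" is one flat list of numbers, 5 for each row, row after row: the shift along the tool's x, y, z in units of 40 mm (1.0 is 40 mm), then the turn about the tool's z in units of 6 degrees (1.0 is 6 degrees), then the closure, from -1 (fully open) to 1 (shut). In form: [x, y, z, spin, grip, x, y, z, spin, grip, ...]. A call has 1 to 12 rows; each row is the pose to reach, as a shift and turn from the pose commanded when the call began, along the tool's axes at that moment; what a row does not reach only later rows make up. A row lasts 1/12 s, in which the tool goes at most 41.7 mm and 7.16 degrees, less where a joint would pass 70% of its speed; a pose out of reach is approached as far as the arm can. A call with a gripper value outside its range is refused whole. The fingers move at their own pace and stop on an object; "force" is the grip in N (left out, the last holds). Time passes only in rows, so rows that repeat a pose let the fingers close. It gives the time, the measured TCP pose, the force, the opening and the grip force at its end, in the units of the state.
- ctrl.get_obs(): the state, without advancing time (a new reading comes with each control period).
- ctrl.get_image(name): name is "scene" or "top" or "wrist"; returns the picture (384x512x3 uint8, red, green, blue); there is no depth.
- ctrl.camera_model(name): a dict with "fovy" (degrees; the focal length in pixels is half the picture's height over the tangent of half this angle, whatever the lens; pixels are square), "cx", "cy" (the principal point, pixels), "dist" ([k1, k2, p1, p2, k3] as OpenCV has them; the pictures are not rectified), "T" (4x4, takes a point from camera to world coordinates). Camera axes: x right, y down, z forward; pixel columns grow to the right and rows downward; lengths in m; the calibration is good to about 2 mm. A picture is of the moment at which its call begins: read the wrist's pose just before it. camera_model takes no time and is no camera call; for the wrist camera it gives the pose at the moment of the call.
- ctrl.close_job(): hands the job in; it is judged then, once.
The state is a dict: "t": time; "joint_pos": joint angles; "joint_vel": joint speeds; "effort": joint torques, N m; "tool_pos": TCP position; "tool_rot": TCP orientation; "force": force on the tool from outside, world axes, zero at the start; "torque": the same for the moment, N m; "width": opening from 0.0 (shut) to 1.0 (fully open); "gripper_force": force on a finger pad.
Only numpy, scipy, OpenCV 4.12 (cv2) and the standard library are available. Lean on these libraries where they do the work, as an engineer would, in place of code of your own. Each camera call takes 0.05 s, during which the arm holds its last target. There are 200 camera calls.

## Working session

There is one attempt and no reset: what is moved stays moved. The work goes in short steps, Python scripts to look and compute and a tool call to move; the robot and the scene stay as the last step left them, time stands still between calls to the robot, and variables do not carry over. Pictures are saved under pics/ and viewed, at most 10 in all, crops included, and the job is handed in when it is done.

Besides the shell and the picture viewer there is one more tool, called after "Call:" as a command line: name --argument value ..., lists and objects as JSON in quotes. arm_command: Moves the arm, as the interface text tells. Its arguments: {"type":"object","properties":{"commands":{"type":"array","items":{"type":"number"}},"force":{"type":"number"}},"required":["commands"]}

```bash
mkdir -p pics
cat > h.py <<'E'
import numpy as np, cv2
from cell import ctrl
from scipy.spatial.transform import Rotation as R
def K(m):
    f=192/np.tan(np.radians(m["fovy"])/2); return np.array([[f,0,m["cx"]],[0,f,m["cy"]],[0,0,1.]])
def ray(m,uv):
    p=cv2.undistortPoints(np.array(uv,float).reshape(-1,1,2),K(m),np.array(m["dist"],float)).reshape(-1,2)
    d=np.c_[p,np.ones(len(p))]@np.array(m["T"])[:3,:3].T
    return np.array(m["T"])[:3,3],d
def onz(m,uv,z):
    o,d=ray(m,uv); return o+d*((z-o[2])/d[:,2])[:,None]
def proj(m,P):
    T=np.linalg.inv(np.array(m["T"])); r=cv2.Rodrigues(T[:3,:3])[0]
    return cv2.projectPoints(np.array(P,float).reshape(-1,1,3),r,T[:3,3],K(m),np.array(m["dist"],float))[0].reshape(-1,2)
def snap(n,f):
    m=ctrl.camera_model(n); im=ctrl.get_image(n); cv2.imwrite("pics/"+f,im[:,:,::-1]); return m,im
def totool(P,rot=None):
    "shift from current pose to world point P in 40mm units, tool axes"
    s=ctrl.get_obs(); return R.from_rotvec(s["tool_rot"]).inv().apply(np.array(P)-s["tool_pos"])/0.04
E
python3 - <<'E'
from h import *
np.set_printoptions(precision=4,suppress=True)
for n in("top","scene"):
    m,im=snap(n,n+"0.png"); print(n,m["fovy"],m["dist"],np.array(m["T"]))
s=ctrl.get_obs(); print(s["t"],s["tool_pos"],R.from_rotvec(s["tool_rot"]).as_matrix())
a=cv2.imread("pics/top0.png")
cv2.imwrite("pics/top0b.png",cv2.resize(a,(800,600),interpolation=2))
E
```

```text
top 49.52853874211942 [-0.0289  0.      0.      0.      0.    ] [[-0.0049 -0.9959  0.0901  0.3337]
 [-1.      0.0044 -0.0059 -0.0367]
 [ 0.0055 -0.0902 -0.9959  1.5085]
 [ 0.      0.      0.      1.    ]]
scene 42.994328248897396 [0.043 0.    0.    0.    0.   ] [[ 0.8408  0.4567 -0.2907  0.9143]
 [ 0.5414 -0.716   0.4407 -0.7459]
 [-0.0068 -0.5279 -0.8493  1.5395]
 [ 0.      0.      0.      1.    ]]
0.1 [0.2011 0.5114 0.2305] [[-0.9306  0.3661 -0.0009]
 [ 0.3661  0.9306 -0.0014]
 [ 0.0003 -0.0017 -1.    ]]
```

View pics/top0b.png

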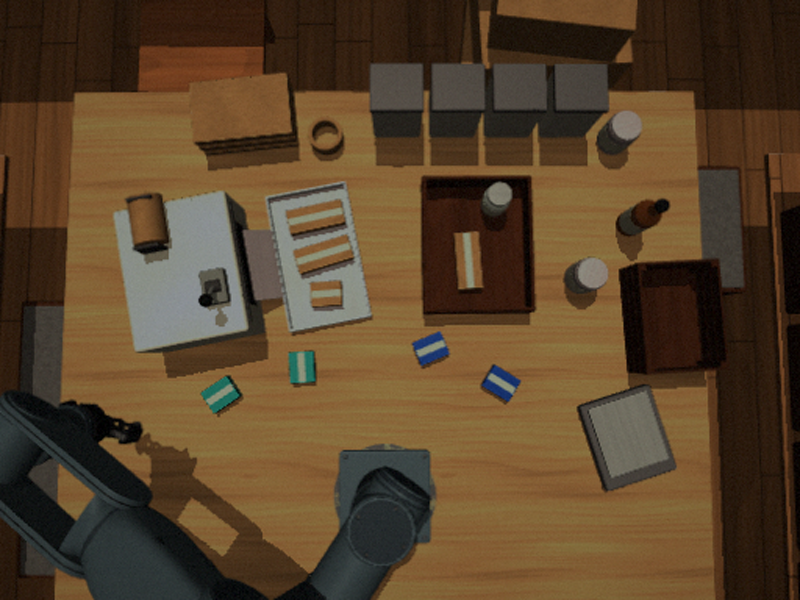

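View pics/scene0.png

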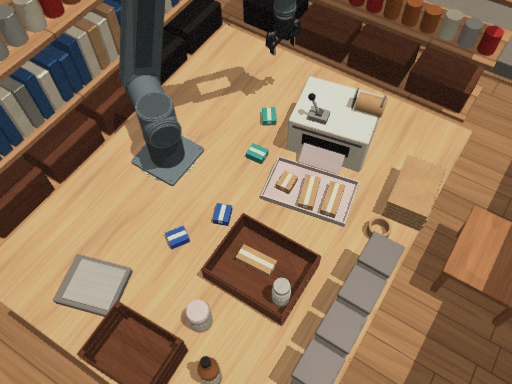

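The top view shows the sealer body at about (185,270) in the 800-px picture. Its lever ball is at (205,300), leaning toward the robot. The tray holds long cartons at (315,217) and (323,254), with the short one at (326,294). The target basket is at (478,245) with its base carton at (468,262); the jar is at (497,198) and the can at (586,275).

```bash
cat >> h.py <<'E'
def rects(m,im,z,poly=None,amin=60,lo=(5,60,60),hi=(25,255,255)):
    "carton rectangles: cardboard or white band mask; returns centre,len,wid,angle on plane z"
    hsv=cv2.cvtColor(im,cv2.COLOR_RGB2HSV)
    k=cv2.inRange(hsv,lo,hi)
    if poly is not None:
        q=np.zeros_like(k); cv2.fillPoly(q,[np.array(poly,np.int32)],255); k&=q
    k=cv2.morphologyEx(k,cv2.MORPH_CLOSE,np.ones((7,7)))if amin>=300 else k
    out=[]
    for c in cv2.findContours(k,cv2.RETR_EXTERNAL,cv2.CHAIN_APPROX_NONE)[0]:
        if cv2.contourArea(c)<amin: continue
        P=onz(m,c.reshape(-1,2),z)[:,:2]
        (cx,cy),(w,h),a=cv2.minAreaRect((P*1000).astype(np.float32))
        if w<h: w,h,a=h,w,a+90
        out.append((cx,cy,w,h,(a+90)%180-90,cv2.contourArea(c)))
    return np.array(out),k
E
python3 - <<'E'
from h import *
np.set_printoptions(precision=3,suppress=True)
m=ctrl.camera_model("top"); im=cv2.imread("pics/top0.png")[:,:,::-1].copy()
s=.64
C=onz(m,np.array([[267,196],[347,183],[371,318],[291,331]])*s,.025); print("tray",C,C.mean(0))
B=onz(m,np.array([[421,177],[532,177],[535,313],[423,313]])*s,.085); print("basket",B,B.mean(0))
hsv=cv2.cvtColor(im,cv2.COLOR_RGB2HSV)
for p in[(315,208),(316,217),(460,260),(468,260),(440,280),(300,280),(340,300)]: print(p,hsv[int(p[1]*s),int(p[0]*s)])
tp=np.array([[275,202],[341,190],[363,313],[297,325]])*s
r,k=rects(m,im,.035,tp,30); print(r)
bp=np.array([[450,225],[490,225],[490,296],[450,296]])*s
r,k2=rects(m,im,.036,bp,30,(5,60,90)); print(r)
print("body", onz(m,np.array([[114,211],[226,192],[249,331],[134,350]])*s,.18))
print("can",onz(m,[[593*s,270*s]],.11),"jar",onz(m,[[497*s,196*s]],.11))
# lever tip: two views
m2=ctrl.camera_model("scene"); o1,d1=ray(m,[[205*s,300*s]]); o2,d2=ray(m2,[[312,96]])
A=np.c_[d1[0],-d2[0]]; t=np.linalg.lstsq(A,o2-o1,rcond=None)[0]; print("tip",o1+t[0]*d1[0],o2+t[1]*d2[0])
E
```

```text
tray [[0.689 0.27  0.025]
 [0.719 0.084 0.025]
 [0.404 0.028 0.025]
 [0.375 0.21  0.025]] [0.547 0.148 0.025]
basket [[ 0.716 -0.086  0.085]
 [ 0.716 -0.335  0.085]
 [ 0.411 -0.335  0.085]
 [ 0.412 -0.089  0.085]] [ 0.564 -0.211  0.085]
(315, 208) [ 16 160 129]
(316, 217) [ 34  38 146]
(460, 260) [ 16 162 129]
(468, 260) [ 38  40 145]
(440, 280) [  8 170  54]
(300, 280) [ 43  24 146]
(340, 300) [ 15 159 127]
[[460.942 132.094  71.144  60.662 -89.532 201.5  ]
 [550.429 137.353 130.443  60.917 -73.098 522.   ]
 [620.271 152.222 129.261  27.894 -78.768 179.   ]
 [656.675 159.559 130.509  30.567 -82.    169.5  ]]
[[ 535.138 -178.038  127.964   24.851    4.03   180.5  ]
 [ 538.798 -211.016  127.7     22.368    3.817  184.   ]]
body [[0.622 0.556 0.18 ]
 [0.661 0.323 0.18 ]
 [0.371 0.27  0.18 ]
 [0.334 0.505 0.18 ]]
can [[ 0.502 -0.458  0.11 ]] jar [[ 0.666 -0.252  0.11 ]]
tip [0.428 0.332 0.28 ] [0.429 0.333 0.281]
```

Call:
arm_command --commands '[0,0,-0.6,0,1,-1,-0.45,-0.6,-1,1,-2,-0.9,-0.6,-2,1,-3,-1.35,-0.6,-3,1,-4,-1.8,-0.6,-4,1,-5,-2.25,-0.6,-5,1,-5.95,-2.7,-0.6,-5.25,1,-5.95,-2.7,-0.6,-5.25,1,-5.95,-2.7,-0.6,-5.25,1,-5.95,-2.7,-0.6,-5.25,1]' --force 40

```text
t: 0.93
tool_pos: [0.3836, 0.3235, 0.2549]
tool_rot: [0.27, -3.129, -0.0]
force: [0.5, 0.1, -0.8]
width: 0.0
gripper_force: 0.0
```

Call:
arm_command --commands '[-0.25,0,0,0,1,-0.5,0,0,0,1,-0.75,0,0,0,1,-1,0,0,0,1,-1.25,0,0,0,1,-1.5,0,0,0,1,-1.7,0,0,0,1,-1.9,0,0,0,1,-2.1,0,0,0,1,-2.25,0,0,0,1,-2.3,0,0,0,1,-2.3,0,0,0,1]'

```text
t: 1.93
tool_pos: [0.4733, 0.3399, 0.255]
tool_rot: [0.274, -3.127, 0.001]
force: [-2.7, -0.7, 0.1]
width: 0.001
gripper_force: 1.7
```

Call:
arm_command --commands '[-0.05,0,0,0,1,-0.1,0,0,0,1,-0.15,0,0,0,1,-0.15,0,0,0,1]'

```text
t: 2.27
tool_pos: [0.4738, 0.3401, 0.2548]
tool_rot: [0.275, -3.117, 0.004]
force: [-20.1, -6.1, 8.7]
width: 0.0
gripper_force: 10.3
```

Call:
arm_command --commands '[0.5,0,0,0,1,1,0,0,0,1,1,0,-1,0,1,1,0,-2,0,1,0.5,-0.8,-2,1,-1,0,-1.6,-2,2,-1,-0.5,-2.4,-2,3,-1,-1,-3.2,-2,4,-1,-1.5,-4,-2,5,-1,-2,-4.8,-2,6,-1,-2.05,-5.3,-2,7,-1,-2.05,-5.3,-2,8,-1]'

```text
t: 3.27
tool_pos: [0.6, 0.1419, 0.3346]
tool_rot: [1.037, 2.964, -0.003]
force: [0.1, 0.5, 0.0]
width: 0.999
gripper_force: 0.0
```

Call:
arm_command --commands '[0,0,0,1,-1,0,0,0,2,-1,0,0,0,3,-1,0,0,0,4,-1,0,0,0,5,-1,0,0,0,6,-1,0,0,0,7,-1,0,0,0,7,-1,0,0,0,7,-1,0,0,0,7,-1]'

```text
t: 4.1
tool_pos: [0.5976, 0.1467, 0.3355]
tool_rot: [2.015, 2.41, 0.001]
force: [0.8, -0.0, 0.3]
width: 1.002
gripper_force: 0.0
```

Run:
```python
from h import *
np.set_printoptions(precision=3,suppress=True)
s=ctrl.get_obs(); print(s["t"],s["tool_pos"],s["joint_pos"],R.from_rotvec(s["tool_rot"]).as_matrix())
m,w=snap("wrist","w1.png"); np.save("w1.npy",np.array([0])); print(np.array(m["T"]),m["fovy"])
_,b=snap("scene","s1.png")
cv2.imwrite("pics/c1.png",np.hstack([cv2.resize(b[60:220,240:400],(384,384)),w[:,::][:, 48:464]])[:,:,::-1])
print(proj(m,[[.638,.156,.035],[.55,.137,.035],[.461,.132,.035]]))
import pickle; pickle.dump(m,open("w1.pkl","wb"))
```

```text
4.1 [0.598 0.147 0.335] [ 0.06   0.337  1.179 -0.     1.626 -0.118] [[-0.177  0.984  0.001]
 [ 0.984  0.177 -0.   ]
 [-0.     0.001 -1.   ]]
[[ 0.984  0.168  0.055  0.583]
 [ 0.176 -0.938 -0.3    0.223]
 [ 0.001  0.305 -0.952  0.477]
 [ 0.     0.     0.     1.   ]] 67.3488405739825
[[286.241 150.934]
 [227.926 153.003]
 [169.955 146.04 ]]
```

View pics/c1.png

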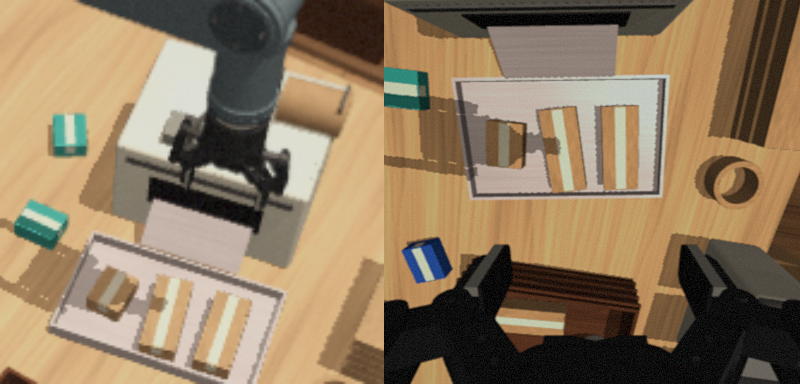

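The lever is hidden behind the gripper here. The wrist view shows both long cartons clearly, at about (270,150) and (325,145) in the composite's right part. I'll measure them in it.

Run:
```python
from h import *
import pickle
np.set_printoptions(precision=1,suppress=True)
m=pickle.load(open("w1.pkl","rb")); im=cv2.imread("pics/w1.png")[:,:,::-1].copy()
r,k=rects(m,im,.035,[[130,85],[322,85],[318,188],[145,188]],60,(5,70,60)); print(r)
r,k=rects(m,im,.035,[[130,85],[322,85],[318,188],[145,188]],300,(5,70,60)); print(r)
# white stripe centreline of top face
hsv=cv2.cvtColor(im,cv2.COLOR_RGB2HSV)
for poly in([[205,100],[240,100],[245,188],[215,188]],[[265,100],[308,100],[308,188],[265,188]]):
    r,k=rects(m,im,.035,poly,60,(0,0,175),(179,60,255)); print(r[:3])
```

```text
[[ 459.8  134.1   71.3   61.6  -86.5 1683. ]
 [ 547.7  140.5  127.9   57.5  -73.1 2010. ]
 [ 633.5  158.7  128.4   56.5  -77.7 1974.5]]
[[ 459.8  134.1   71.3   61.6  -86.5 1753.5]
 [ 547.7  140.5  127.9   57.5  -73.1 2013. ]
 [ 633.5  158.7  128.4   56.5  -77.7 1985.5]]
[[547.3 140.  122.6  15.9 -73.2 670.5]
 [531.8 207.3  51.5  11.2  10.1 198. ]]
[[634.1 157.9 125.   15.4 -78.  739.5]
 [638.2 163.7 138.   63.  -76.9 604. ]]
```

Call:
arm_command --commands '[-0.8,-0.3,0,1.1,-1,-1.6,-0.6,0,2.2,-1,-2.4,-0.9,0,3.3,-1,-3.2,-1.2,0,4.4,-1,-4,-1.5,0,5.5,-1,-4.8,-1.8,0,6.6,-1,-5.6,-2.1,0,7.7,-1,-6.4,-2.4,0,8.8,-1,-7.2,-2.7,0,9.9,-1,-8,-2.95,0,11,-1,-8.15,-3,0,12,-1,-8.15,-3,0,13,-1]'

```text
t: 5.2
tool_pos: [0.5354, -0.1983, 0.335]
tool_rot: [3.085, 0.588, -0.001]
force: [0.2, 0.1, 0.0]
width: 0.997
gripper_force: 0.0
```

Call:
arm_command --commands '[0,0,0,1,-1,0,0,0,2,-1,0,0,0,3,-1,0,0,0,3,-1,0,0,0,3,-1,0,0,0,3,-1]'

```text
t: 5.7
tool_pos: [0.536, -0.1951, 0.3353]
tool_rot: [3.139, 0.116, 0.0]
force: [-0.3, 0.4, 0.4]
width: 1.0
gripper_force: 0.0
```

Run:
```python
from h import *
import pickle
np.set_printoptions(precision=3,suppress=True)
s=ctrl.get_obs(); print(s["t"],s["tool_pos"],s["joint_pos"],R.from_rotvec(s["tool_rot"]).as_matrix())
m,w=snap("wrist","w2.png"); pickle.dump(m,open("w2.pkl","wb"))
mt,t=snap("top","t2.png"); ms,b=snap("scene","s2.png")
print(proj(m,[[.537,-.195,.036]]), proj(ms,[[.501,.343,.272]]),proj(mt,[[.501,.343,.272]]))
cv2.imwrite("pics/c2.png",np.hstack([cv2.resize(b[60:140,280:400],(384,256)),cv2.resize(t[110:240,60:255],(384,256))])[:,:,::-1])
cv2.imwrite("pics/w2v.png",w[:,:,::-1])
r,k=rects(m,w,.036,None,300,(8,70,75)); print(r)
r,k=rects(m,w,.036,None,100,(0,0,165),(179,60,255)); print(r)
```

```text
5.7 [ 0.536 -0.195  0.335] [-0.545  0.25   1.297 -0.     1.595  0.952] [[ 0.997  0.074  0.   ]
 [ 0.074 -0.997 -0.   ]
 [ 0.     0.    -1.   ]]
[[258.782 151.253]] [[331.475 104.271]] [[128.797 167.811]]
[[    69.579    114.966     69.762     55.527     -2.384    468.   ]
 [   334.391   -655.234    141.522     29.069      3.068    422.   ]
 [   462.261    122.119     86.513     59.614    -85.807   1364.   ]
 [   549.685    131.926    147.407     56.464    -73.373   2434.   ]
 [   637.374    134.106    115.657     59.163    -77.762   2394.   ]
 [   441.79    -154.752    903.068    598.457    -86.677 124403.5  ]]
[[  120.493  -559.976    79.942    65.629   -85.814   643.5  ]
 [  257.674  -264.332    63.651    16.691    58.803   167.5  ]
 [  295.227   181.215    63.031    16.624     3.987   262.   ]
 [  336.572  -106.481    67.167    16.819   -67.616   283.5  ]
 [  473.594  -505.802    87.783    78.579    17.376  1842.   ]
 [  532.295  -192.36    122.668    15.877     4.379   766.   ]
 [  638.598   138.112    87.456    15.496   -77.699   663.   ]
 [  679.648  -268.531    64.296    62.506    43.921  1736.   ]
 [  547.031   143.841   310.921   184.895    10.935 10689.5  ]]
```

View pics/c2.png

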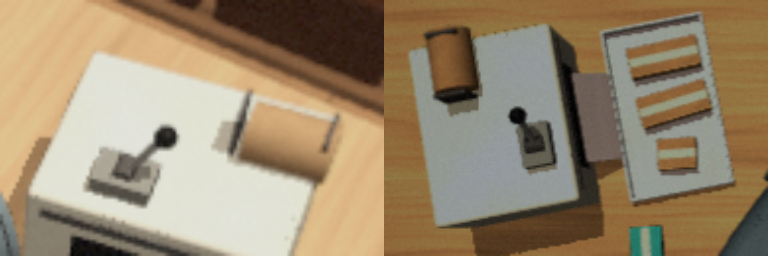

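View pics/w2v.png

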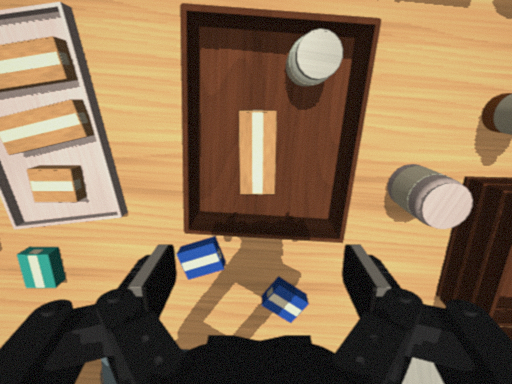

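The lever is now fully over, with its tip at about (331,103) in the scene view, within 2 px of where I predicted. The wrist view shows the base carton at (257,152), jar (315,55), can (430,195). Next I go to carton_a.

Call:
arm_command --commands '[0.3,-0.85,0,-1.1,-1,0.6,-1.7,0,-2.2,-1,0.9,-2.55,0,-3.3,-1,1.2,-3.4,0,-4.4,-1,1.5,-4.25,0,-5.5,-1,1.8,-5.1,0,-6.6,-1,2.1,-5.95,0,-7.7,-1,2.4,-6.8,0,-8.8,-1,2.7,-7.7,0,-9.9,-1,3.1,-8.6,0,-11,-1,3.1,-8.6,0,-12,-1,3.1,-8.6,0,-13,-0.6]'

```text
t: 6.85
tool_pos: [0.6357, 0.1597, 0.3344]
tool_rot: [-2.359, -2.074, 0.001]
force: [-0.6, -0.3, 0.8]
width: 0.88
gripper_force: 0.0
```

Call:
arm_command --commands '[0,0,1,-1.1,-0.6,0,0,2,-2.2,-0.6,0,0,3,-3.3,-0.6,0,0,4,-3.3,-0.6,0,0,5,-3.3,-0.6,0,0,5.5,-3.3,-0.6,0,0,5.5,-3.3,-0.6,0,0,5.5,-3.3,-0.6]'

```text
t: 7.52
tool_pos: [0.635, 0.1567, 0.1144]
tool_rot: [-1.979, -2.438, 0.003]
force: [-0.1, -0.2, 0.5]
width: 0.802
gripper_force: 0.0
```

```bash
cat >> h.py <<'E'
def plan(x,y,z,ydeg):
    "print shift and spin to bring the tool to x,y,z with tool y along ydeg"
    s=ctrl.get_obs(); M=R.from_rotvec(s["tool_rot"]).as_matrix()
    a=np.degrees(np.arctan2(M[1,1],M[0,1])); d=(a-ydeg+180)%360-180
    print("t",s["t"],"pos",np.round(s["tool_pos"],4),"yaw",round(a,1),"width",s["width"],"shift",np.round(totool([x,y,z]),2),"spin",round(d/6,2))
E
python3 - <<'E'
from h import *
import pickle
np.set_printoptions(precision=1,suppress=True)
plan(.634,.158,.006,12)
m=pickle.load(open("w2.pkl","rb")); im=cv2.imread("pics/w2.png")[:,:,::-1].copy()
hsv=cv2.cvtColor(im,cv2.COLOR_RGB2HSV); print(hsv[150,245],hsv[150,225],hsv[150,270])
r,k=rects(m,im,.036,[[225,95],[292,95],[292,208],[225,208]],300,(8,60,110)); print(r)
E
```

```text
t 7.5167 pos [0.6 0.2 0.1] yaw 11.9 width 0.8022280068561924 shift [ 0.  -0.   2.7] spin -0.02
[ 15 128 222] [ 10 152 106] [ 16 134 223]
[[ 531.3 -194.9  175.4  109.6    4.2 5677. ]]
```

Call:
arm_command --commands '[0,0,0.7,0,-0.6,0,0,1.4,0,-0.6,0,0,2.1,0,-0.6,0,0,2.5,0,-0.6,0,0,2.7,0,-0.6,0,0,2.7,0,-0.6,0,0,2.7,0,0,0,0,2.7,0,0,0,0,2.7,0,0,0,0,2.7,0,0]' --force 35

```text
t: 8.35
tool_pos: [0.6374, 0.1569, 0.0098]
tool_rot: [1.979, 2.436, 0.005]
force: [1.5, -0.5, 7.6]
width: 0.647
gripper_force: 40.7
```

Call:
arm_command --commands '[0,0,0,0,-0.6,0,0,-0.1,0,-0.6,0,0,-0.2,0,-0.6,0,0,-0.2,0,-0.6,0,0,-0.2,0,-0.6]'

```text
t: 8.77
tool_pos: [0.6358, 0.1568, 0.0157]
tool_rot: [1.98, 2.438, 0.001]
force: [-0.3, -0.8, 0.2]
width: 0.797
gripper_force: 0.0
```

Call:
arm_command --commands '[0,0,0,0,0,0,0,0,0,0,0,0,0,0,0,0,0,0,0,0,0,0,0,0,0]'

```text
t: 9.18
tool_pos: [0.6358, 0.1567, 0.0156]
tool_rot: [1.981, 2.438, 0.001]
force: [-0.2, 0.3, 4.1]
width: 0.645
gripper_force: 38.8
```

Call:
arm_command --commands '[0,0,-0.3,0,0,0,0,-1,0,0,0,0,-1.9,0,0,0,0,-2.8,0,0,0,0,-3.7,1,0,-0.7,-0.4,-4.4,2,0,-1.4,-0.8,-4.5,3,0,-2.1,-1.2,-4.5,4,0,-2.8,-1.6,-4.5,5,0,-3.5,-2,-4.5,6,0,-4.2,-2.4,-4.5,7,0,-4.9,-2.7,-4.5,8,0]'

```text
t: 10.18
tool_pos: [0.5682, -0.0584, 0.1954]
tool_rot: [-2.804, -1.415, 0.002]
force: [0.9, -1.3, -3.7]
width: 0.645
gripper_force: 38.2
```

```bash
python3 -c "
from h import *
plan(.5307,-.1925,.13,-85.6)"
```

```text
t 10.1833 pos [ 0.5682 -0.0584  0.1954] yaw -36.5 width 0.6445668247470137 shift [-3.25  1.24  1.64] spin 8.19
```

Call:
arm_command --commands '[-0.6,0.25,0,1,0,-1.2,0.5,0,2,0,-1.8,0.7,0,3,0,-2.4,0.9,0,4,0,-2.9,1.1,0,5,0,-3.2,1.2,0,6,0,-3.2,1.2,0,7,0,-3.2,1.2,0,8.2,0,-3.2,1.2,0.7,8.2,0,-3.2,1.2,1.4,8.2,0,-3.2,1.2,1.4,8.2,0,-3.2,1.2,1.4,8.2,0]'

```text
t: 11.18
tool_pos: [0.5317, -0.188, 0.1382]
tool_rot: [-3.136, -0.127, 0.007]
force: [-0.1, 0.3, -1.4]
width: 0.646
gripper_force: 38.6
```

```bash
python3 -c "
from h import *
plan(.5307,-.1925,.0485,-85.6)"
```

```text
t 11.1833 pos [ 0.5317 -0.188   0.1382] yaw -85.4 width 0.6461612130623028 shift [-0.02  0.12  2.24] spin 0.04
```

Call:
arm_command --commands '[0,0.1,0.5,0,0,0,0.1,1.1,0,0,0,0.1,1.6,0,0,0,0.1,1.9,0,0,0,0.1,2.1,0,0,0,0.1,2.1,0,0,0,0.1,2.1,0,0]'

```text
t: 11.77
tool_pos: [0.5343, -0.1933, 0.0565]
tool_rot: [3.138, 0.127, 0.002]
force: [-0.6, 0.9, -1.7]
width: 0.647
gripper_force: 38.6
```

```bash
python3 -c "
from h import *
plan(.5307,-.1925,.0466,-85.6)"
```

```text
t 11.7667 pos [ 0.5343 -0.1933  0.0565] yaw -85.4 width 0.6467656111969421 shift [-0.09 -0.03  0.25] spin 0.04
```

Call:
arm_command --commands '[-0.08,0,0.1,0,0,-0.08,0,0.2,0,0,-0.08,0,0.23,0,0,-0.08,0,0.25,0,0,-0.08,0,0.25,0,0,-0.08,0,0.25,0,0]'

```text
t: 12.27
tool_pos: [0.5303, -0.1933, 0.0465]
tool_rot: [3.139, 0.127, 0.001]
force: [-2.3, 0.1, 5.4]
width: 0.643
gripper_force: 39.6
```

Call:
arm_command --commands '[0,0,0,0,-0.6,0,0,0,0,-0.6,0,0,0,0,-0.6,0,0,-0.5,0,-0.6,0,0,-1.3,0,-0.6,0,0,-2.3,0,-0.6,0,0,-3.3,0,-0.6,0,0,-4.3,0,-0.6,0,0,-5.3,0,-0.6,0,0,-6.3,0,-0.6,0,0,-7.2,0,-0.6,0,0,-7.2,0,-0.6]'

```text
t: 13.27
tool_pos: [0.5329, -0.1946, 0.3422]
tool_rot: [3.131, 0.127, 0.019]
force: [0.3, 0.5, 0.4]
width: 0.801
gripper_force: 0.0
```

Call:
arm_command --commands '[0,0,0,0,-0.6,0,0,0,0,-0.6]'

```text
t: 13.43
tool_pos: [0.5301, -0.193, 0.3326]
tool_rot: [-3.139, -0.127, 0.001]
force: [0.3, -0.2, -0.5]
width: 0.804
gripper_force: 0.0
```

Run:
```python
from h import *
import pickle
np.set_printoptions(precision=1,suppress=True)
m,w=snap("wrist","w3.png"); pickle.dump(m,open("w3.pkl","wb"))
r,k=rects(m,w,.066,[[215,80],[300,80],[300,220],[215,220]],100,(0,0,165),(179,60,255)); print(r)
r,k=rects(m,w,.066,[[215,80],[300,80],[300,220],[215,220]],100,(12,60,150)); print(r)
cv2.imwrite("pics/w3v.png",cv2.resize(w[70:230,170:350],(720,640))[:600,:,::-1])
plan(.547,.140,.335,17)
```

```text
[[ 531.2 -193.5  123.8   15.1    4.3  867. ]]
[[ 533.  -193.2  130.6   56.3    4.6 3469. ]]
t 13.4833 pos [ 0.5 -0.2  0.3] yaw -85.4 width 0.8042516140622269 shift [ 1.1 -8.3 -0.1] spin -17.06
```

View pics/w3v.png

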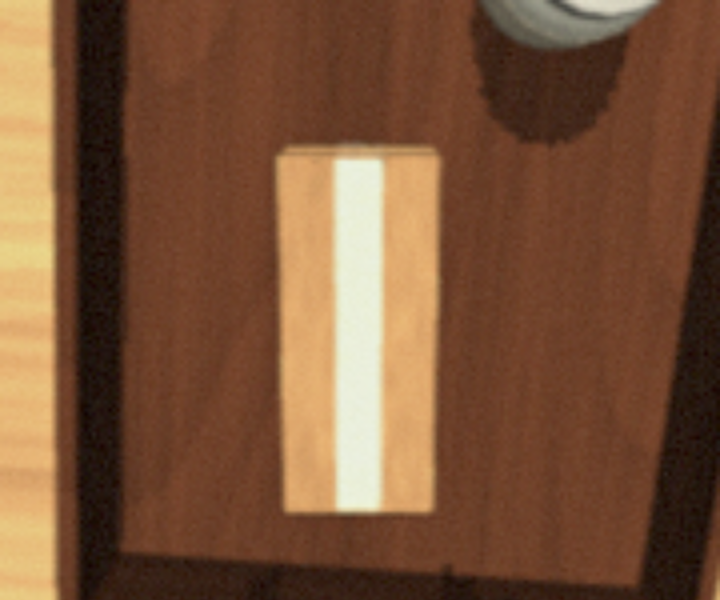

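Carton_a lies squarely on the base: the crop shows one clean outline from (280,150) to (438,512), and it measures within about 1 mm and 0.3° of the base. Carton_b is next.

Call:
arm_command --commands '[0.1,-0.85,0,-1.1,-0.6,0.2,-1.7,0,-2.2,-0.6,0.3,-2.55,0,-3.3,-0.6,0.4,-3.4,0,-4.4,-0.6,0.5,-4.25,0,-5.5,-0.6,0.6,-5.1,0,-6.6,-0.6,0.8,-5.95,0,-7.7,-0.6,0.9,-6.8,0,-8.8,-0.6,1,-7.6,0,-9.9,-0.6,1.1,-8.3,0,-11,-0.6,1.1,-8.3,0,-12.1,-0.6,1.1,-8.3,0,-13.2,-0.6]'

```text
t: 14.48
tool_pos: [0.5464, 0.1434, 0.3306]
tool_rot: [-2.326, -2.107, 0.006]
force: [-0.2, -0.6, 0.2]
width: 0.802
gripper_force: 0.0
```

Call:
arm_command --commands '[0,0,1,-1.1,-0.6,0,0,2,-2.2,-0.6,0,0,3,-3.3,-0.6,0,0,4,-3.85,-0.6,0,0,5,-3.85,-0.6,0,0,5.5,-3.85,-0.6,0,0,5.5,-3.85,-0.6,0,0,5.5,-3.85,-0.6]'

```text
t: 15.15
tool_pos: [0.5456, 0.1412, 0.1111]
tool_rot: [-1.868, -2.521, 0.006]
force: [1.0, -0.8, 0.7]
width: 0.797
gripper_force: 0.0
```

```bash
python3 -c "
from h import *
plan(.547,.140,.015,17)"
```

```text
t 15.15 pos [0.5456 0.1412 0.1111] yaw 16.9 width 0.797046199833628 shift [-0.04  0.04  2.4 ] spin -0.01
```

Call:
arm_command --commands '[0,0,0.7,0,-0.6,0,0,1.4,0,-0.6,0,0,2,0,-0.6,0,0,2.4,0,-0.6,0,0,2.4,0,-0.6,0,0,2.4,0,-0.6,0,0,2.4,0,0,0,0,2.4,0,0,0,0,2.4,0,0,0,0,2.4,0,0,0,0,2.4,0,0]' --force 35

```text
t: 16.07
tool_pos: [0.5494, 0.1415, 0.0198]
tool_rot: [1.868, 2.521, 0.005]
force: [-0.4, 0.2, 7.4]
width: 0.644
gripper_force: 39.1
```

```bash
python3 -c "
from h import *
plan(.547,.140,.015,17)"
```

```text
t 16.0667 pos [0.5494 0.1415 0.0198] yaw 16.9 width 0.6435920285672891 shift [-0.02 -0.07  0.12] spin -0.01
```

Call:
arm_command --commands '[0,0,-0.3,0,0,0,0,-1,0,0,0,0,-1.9,0,0,0,0,-2.8,0,0,0,0,-3.7,1,0,-0.7,-0.25,-4.4,2,0,-1.4,-0.5,-4.8,3,0,-2.1,-0.75,-4.8,4,0,-2.8,-1,-4.8,5,0,-3.5,-1.25,-4.8,6,0,-4.2,-1.5,-4.8,7,0,-4.9,-1.75,-4.8,8,0]'

```text
t: 17.07
tool_pos: [0.5371, -0.0678, 0.2101]
tool_rot: [2.739, 1.538, 0.001]
force: [1.2, -0.0, -2.5]
width: 0.643
gripper_force: 38.3
```

```bash
python3 -c "
from h import *
plan(.532,-.1932,.14,-85.6)"
```

```text
t 17.0667 pos [ 0.5371 -0.0678  0.2101] yaw -31.4 width 0.6428866778419574 shift [-2.74  1.52  1.75] spin 9.04
```

Call:
arm_command --commands '[-0.5,0.3,0,1.1,0,-1,0.6,0,2.2,0,-1.5,0.9,0,3.3,0,-2,1.1,0,4.4,0,-2.4,1.3,0,5.5,0,-2.7,1.5,0,6.6,0,-2.7,1.5,0,7.7,0,-2.7,1.5,0,8.8,0,-2.7,1.5,0.6,9.05,0,-2.7,1.5,1.2,9.05,0,-2.7,1.5,1.7,9.05,0,-2.7,1.5,1.7,9.05,0]'

```text
t: 18.07
tool_pos: [0.5304, -0.1885, 0.1376]
tool_rot: [-3.135, -0.126, 0.01]
force: [-0.9, 1.3, -2.8]
width: 0.64
gripper_force: 38.3
```

Call:
arm_command --commands '[0,0,0.4,0,0,0,0,0.8,0,0,0,0,1.1,0,0,0,0,1.1,0,0,0,0,1.1,0,0]'

```text
t: 18.48
tool_pos: [0.5333, -0.1901, 0.0982]
tool_rot: [3.139, 0.127, 0.0]
force: [0.3, 0.3, -2.8]
width: 0.643
gripper_force: 38.3
```

```bash
python3 -c "
from h import *
plan(.532,-.1932,.081,-85.6)"
```

```text
t 18.4833 pos [ 0.5333 -0.1901  0.0982] yaw -85.4 width 0.6431835733962536 shift [-0.04  0.07  0.43] spin 0.04
```

Call:
arm_command --commands '[-0.04,0.07,0,0,0,-0.04,0.07,0.15,0,0,-0.04,0.07,0.3,0,0,-0.04,0.07,0.35,0,0,-0.04,0.07,0.4,0,0,-0.04,0.07,0.4,0,0,-0.04,0.07,0.4,0,0]'

```text
t: 19.07
tool_pos: [0.5318, -0.193, 0.0812]
tool_rot: [-3.139, -0.127, 0.0]
force: [-0.2, -1.0, -1.9]
width: 0.644
gripper_force: 38.4
```

Call:
arm_command --commands '[0,0,0.05,0,0,0,0,0.08,0,0,0,0,0.08,0,0]'

```text
t: 19.32
tool_pos: [0.5321, -0.1931, 0.0807]
tool_rot: [3.138, 0.127, 0.002]
force: [-5.9, 3.0, 16.1]
width: 0.646
gripper_force: 40.4
```

Call:
arm_command --commands '[0,0,-0.06,0,0,0,0,-0.06,0,0,0,0,-0.06,0,-0.6,0,0,-0.06,0,-0.6,0,0,-0.06,0,-0.6,0,0,-0.5,0,-0.6,0,0,-1.3,0,-0.6,0,0,-2.3,0,-0.6,0,0,-3.3,0,-0.6,0,0,-4.3,0,-0.6,0,0,-5.3,0,-0.6,0,0,-6.3,0,-0.6]'

```text
t: 20.32
tool_pos: [0.5315, -0.1928, 0.3321]
tool_rot: [3.139, 0.127, 0.0]
force: [0.0, -0.8, 0.2]
width: 0.798
gripper_force: 0.0
```

Call:
arm_command --commands '[0,0,0,0,-0.6,0,0,0,0,-0.6,0,0,0,0,-0.6]'

```text
t: 20.57
tool_pos: [0.5316, -0.1929, 0.3295]
tool_rot: [-3.139, -0.127, 0.001]
force: [0.4, 0.2, -0.5]
width: 0.801
gripper_force: 0.0
```

Run:
```python
from h import *
np.set_printoptions(precision=1,suppress=True)
m,w=snap("wrist","w4.png"); _,t=snap("top","t4.png")
P=[[205,60],[310,60],[310,225],[205,225]]
for a in(((0,0,165),(179,60,255)),((12,60,150),(25,255,255))):
    r,k=rects(m,w,.096,P,100,*a); print(r)
cv2.imwrite("pics/c4.png",np.hstack([cv2.resize(w[60:240,165:345],(400,400)),cv2.resize(t[110:220,150:390],(400,400*110//240)) if 0 else cv2.resize(t[100:230,150:390],(400,400))])[:,:,::-1])
```

```text
[[ 529.8 -193.3  124.8   16.1    4.2 1021. ]]
[[ 532.6 -193.1  133.5   56.2    4.5 4115. ]]
```

View pics/c4.png

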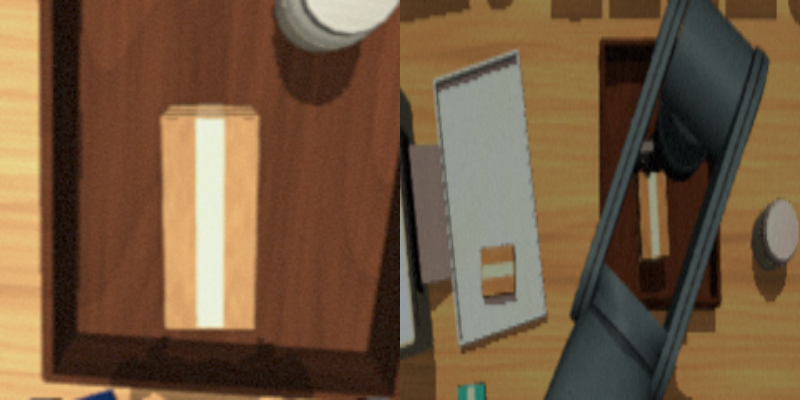

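The wrist crop shows the three cartons as one square pile at (210,220), aligned to 1–2 mm. The short carton is still in the tray, and the jar and can haven't moved. The gripper is clear, so I'm handing in.

```bash
python3 -c "
from cell import ctrl
print(ctrl.close_job())"
```

```text
the job is handed in; nothing more can be done
None
```

The sealer was switched off first, then both full-length cartons were stacked on the base carton, lined up to about 1–2 mm, and the job was handed in at about 21 s with nothing else moved; no verdict has come back.

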